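# Set the backstop and hold a bracket against its sprung pad

## Task

On the assembly fixture, turn the handwheel clockwise until the sliding backstop has run fully back against its end stop. Then lay the loose steel bracket flat on the fixture bed with the long end of its foot square and central against the backstop's sprung pad, and press the pad in about half of its 24 mm travel (about 12 N) without ever bottoming it. Finish while still holding the bracket pressed there, as a third hand for the person who will fasten it, and leave the other things on the table where they are.

Things in the scene. Friction and masses are not known exactly. Their poses are not given: they have to be found in the camera images.
- handwheel (a joint): Dark three-spoke handwheel (91 mm over its rim, vertical axis) on a grey housing, right of the bed. In rad: 0 = backstop against its end stop (hard limit); starts at -7 to -3.5 and grows as the wheel turns clockwise seen from above. Moves the backstop 5 mm per rad, stays where it is left, takes about 0.13 N m (3.5 N at the knob).
- backstop (a joint): Steel carriage on the fixture bed that carries the sprung pad, geared to the handwheel. In m along the fixture's +x (away from the robot): 0 = fully back against the end stop block behind it; starts at -0.035 to -0.017, in front of it. Away from its stop, a push of more than about 25 N can shift it.
- sprung_pad (a joint): Travel of the sprung pad into the backstop, in m: 0 = fully out, 0.024 = bottomed. The pad is a dark block, 12 mm thick, 60 mm wide, 30 mm high, on two steel guide rods; its spring gives 1 N per mm (12 N at half travel).
- pad_face (a point): Centre of the sprung pad's front face (toward the robot), at the level of the bed's top (the pad's lower edge is 1 mm higher). Moves with backstop and pad. Axes are the fixture's: x the pressing direction, away from the robot into the pad, y to the left along the face, z up.
- bed_centre (a point): Point on top of the flat grey bed plate (12 mm above the table), in line with the pad's middle, 75 mm in front of its face when the backstop is fully back and the pad out. Middle of the free area for the bracket, which reaches 110 mm to the front and 50 mm to left and right. Axes as pad_face. The fixture is fixed; its place and yaw (up to 0.25 rad) vary.
- wheel_axis (a point): Point on the handwheel's vertical axis, at the height of the middle of the crank knob (98 mm above the table; the wheel's rim top is 78 mm above the table, its hub top 82 mm).
- knob_mid (a point): Middle of the black upright crank knob on the handwheel's rim, 40 mm from the wheel's axis. The knob is 20 mm in diameter and 38 mm high (79 to 117 mm above the table) and spins freely on its pin, so it can be gripped and led round without turning the hand.
- bracket_web (a point): Loose steel bracket, about 0.35 kg: foot plate 100 x 60 x 6 mm (x, y, z), upright web across it 10 mm thick (x), 60 mm wide (y), its top 55 mm above the underside. This point: mid-web, 40 mm above the underside. x points along the foot to its long end (65 mm off; short end 35 mm), z up. Pinch the web from above. Starts flat, left of the fixture, long end roughly away from the robot.
- bracket_toe (a point): Middle of the bracket's long-end edge at the underside of the foot, 65 mm in +x of mid-web; the end that bears on the pad. Axes as bracket_web.
- enamel_mug: Bystander: white enamel mug, 91 mm high; origin under its middle. Leave it alone.
- tape_measure: Bystander: yellow tape measure, 33 x 88 x 64 mm; origin under its middle. Leave it alone.
- pliers_2: Bystander: pliers with blue grips, 191 mm long, lying; origin under their middle. Leave them alone.

How it is judged:
By the outcome, as a careful person would: the job done as asked, in the order asked, and still so for the second after the job is handed in, while the arm keeps its last pose, push and grip.
It also fails if it takes over 58 s, if anything falls off the work surface, if the arm or the gripper's body presses on something with over 40 N, if the wrist force passes 120 N, or if a joint passes its speed limit or range.

## Robot

A 6-joint arm with a two-finger parallel gripper is mounted at the origin on a cart in front of the work surface, level with it; the furniture and walls round the work are solid. World frame = base frame: x ahead of the robot, y to its left, z up, the work surface at z = 0. Lengths are in m, angles in rad, forces in N, time in s.
With the tool pointing down it reaches from about 0.225 to 0.725 m from the base axis. Payload 3.1 kg.
Tool frame: the origin (TCP) lies between the finger pads; the fingertips stand 11 mm ahead of it and the grasp point (between the pads) lies 8 mm behind it; z points along the fingers, y is the line along which they close (so a half turn about z gives the same grasp; the last joint's range is limited). The gripper opens to 85 mm and grips with 20 to 120 N. Pads are 22 mm wide; open, the fingers measure 114 mm over their backs; the gripper's body (76 mm by 85 mm) begins 54 mm behind the grasp point. The pads swing forward as they close: fully open they stand 13 mm farther back than shut.
Start: joints at [1.129, 0.048, 0.099, 1.622, 0, 1.443], TCP at [0.162, 0.499, 0.242] pointing down, gripper open.
Joint ranges: [-2.91, 2.91], [-0.99, 1.94], [-1.21, 1.42], [-2.12, 2.29], [-1.49, 1.47], [-3.14, 3.14]. Speed limits (rad/s): [2.79, 2.79, 3.14, 3.14, 3.14, 3.14].

## Interface

Orientations are given as a 3x3 rotation matrix whose columns are the frame's x, y, z axes.
In Python, from cell import read_state, capture, finish_job gives the robot as it stands.
- The arm moves only by the shell command python3 -m jog 'ROWS' [FORCE]. ROWS is JSON, a list of rows, each a list of 7 numbers: the shift along the tool's x, y, z normalised to -1 to 1, where 1 is 15 cm, then the turn, a rotation vector about the tool's x, y, z normalised to -1 to 1, where 1 is 1.5 rad, then the opening, from 0 (shut) to 1 (fully open). A call has 1 to 8 rows; each row shifts and turns the commanded pose from where the row before left it, along the tool's axes as they then stand; what a row does not reach is not made up. A row lasts 1/12 s, in which the tool goes at most 41.7 mm and 7.16 degrees, less where a joint would pass 70% of its speed; a pose out of reach is approached as far as the arm can. A call with a number of a shift or a turn outside -1 to 1 is refused whole. A call with a gripper value outside its range is refused whole. The fingers move at their own pace and stop on an object; FORCE is the grip in N (left out, the last holds). Time passes only in rows, so rows that do not move let the fingers close. It gives the time, the measured TCP pose, the force, the opening and the grip force at its end, in the units of the state.
- read_state(): the state, without advancing time (a new reading comes with each control period).
- capture(name): name is "side" or "top" or "wrist"; returns a dict with "color" (384x512x3 uint8, red, green, blue), "z_map" (384x512 float32, m along the optical axis (not along the pixel's ray), 0 where there is no reading), "camera_matrix" (3x3 intrinsics, pixels), "distortion" ([k1, k2, p1, p2, k3] as OpenCV has them; the pictures are not rectified), "extrinsics" (4x4, takes a point from camera to world coordinates); the wrist camera has in their place "mount" (4x4, takes a point from camera to tool coordinates, whose origin is the TCP and whose axes are the flange's). Camera axes: x right, y down, z forward; pixel columns grow to the right and rows downward; lengths in m; the calibration is good to about 2 mm. A picture is of the moment at which its call begins: read the wrist's pose just before it.
- finish_job(): hands the job in; it is judged then, once.
The state is a dict: "clock": time; "joints": joint angles; "dq": joint speeds; "joint_efforts": joint torques, N m; "tool_pos": TCP position; "tool_rot": TCP orientation; "force": force on the tool from outside, world axes, zero at the start; "wrist_torque": the same for the moment, N m; "width": opening from 0.0 (shut) to 1.0 (fully open); "grip_force": force on a finger pad.
Only numpy, scipy, OpenCV 4.12 (cv2) and the standard library are available. Lean on these libraries where they do the work, as an engineer would, in place of code of your own. Each camera call takes 0.05 s, during which the arm holds its last target. There are 200 camera calls.

## Working session

There is one attempt and no reset: what is moved stays moved. The work goes in short steps, Python scripts to look and compute and a shell command to move; the robot and the scene stay as the last step left them, time stands still between calls to the robot, and variables do not carry over. Pictures are saved under pics/ and viewed, at most 10 in all, crops included, and the job is handed in when it is done.

```bash
ls; mkdir -p pics; python3 - <<'E'
from cell import *
import cv2,pickle,numpy as np
s=read_state();print(s)
d={}
for n in("top","side"):
    d[n]=capture(n);c=d[n];print(n,c["camera_matrix"].tolist(),c["distortion"],np.round(c["extrinsics"],3).tolist())
pickle.dump(d,open("a.pkl","wb"))
im=np.hstack([d["top"]["color"]])[:,:,::-1]
cv2.imwrite("pics/top.png",cv2.resize(im,(800,600)));cv2.imwrite("pics/side.png",cv2.resize(d["side"]["color"][:,:,::-1],(800,600)))
E
```

```text
pics
{'clock': 0.0, 'joints': array([ 1.12922273e+00,  4.87474038e-02,  9.75566523e-02,  1.62197887e+00,
       -3.00871524e-05,  1.44300545e+00]), 'dq': array([ 0.00020065,  0.00028979, -0.00081247, -0.00043313, -0.00114346,
        0.00010536]), 'joint_efforts': array([ 9.46161563e-04, -3.38781202e+01,  3.20016181e+01,  2.04041490e-02,
       -7.49294327e-05,  4.18163808e-06]), 'tool_pos': array([0.16180726, 0.49882131, 0.24109821]), 'tool_rot': array([[-9.51172686e-01,  3.08657654e-01, -9.87056742e-04],
       [ 3.08659112e-01,  9.51170276e-01, -2.15850798e-03],
       [ 2.72619023e-04, -2.35777789e-03, -9.99997183e-01]]), 'force': array([ 0.05224021,  0.78754181, -0.20972812]), 'wrist_torque': array([-0.02462912,  0.04314486,  0.03301838]), 'grip_force': 0.0, 'width': 1.0010338078128622}
top [[477.9097781590419, 0.0, 261.1649183266079], [0.0, 477.9097781590419, 193.41888539106793], [0.0, 0.0, 1.0]] [-0.09886664  0.          0.          0.          0.        ] [[0.027, -0.984, 0.174, 0.287], [-1.0, -0.026, 0.01, -0.065], [-0.005, -0.175, -0.985, 1.258], [0.0, 0.0, 0.0, 1.0]]
side [[483.90571009763795, 0.0, 255.35532144568234], [0.0, 483.90571009763795, 187.19316004707747], [0.0, 0.0, 1.0]] [0.06701134 0.         0.         0.         0.        ] [[1.0, -0.018, -0.019, 0.537], [0.012, -0.333, 0.943, -1.54], [-0.023, -0.943, -0.333, 0.631], [0.0, 0.0, 0.0, 1.0]]
```

View pics/top.png

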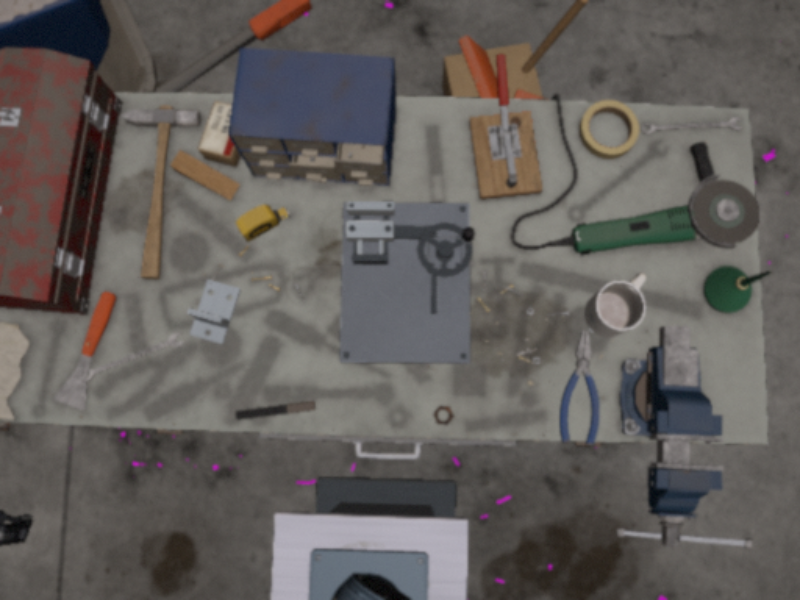

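View pics/side.png

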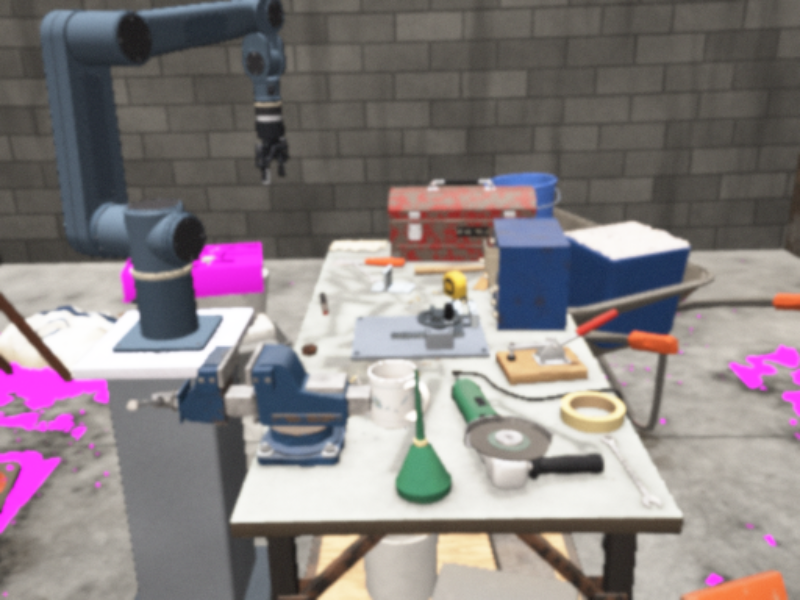

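```bash
cat > h.py <<'E'
import numpy as np,cv2
from cell import *
def pose(s=None):
    s=s or read_state();T=np.eye(4);T[:3,:3]=s["tool_rot"];T[:3,3]=s["tool_pos"];return T
def snap(n):
    T=pose();c=capture(n);c["E"]=T@c["mount"] if n=="wrist" else c["extrinsics"];return c
def ray(c,px,z):
    p=np.array(px,float).reshape(-1,1,2);u=cv2.undistortPoints(p,c["camera_matrix"],c["distortion"]).reshape(-1,2)
    E=c["E"];d=np.c_[u,np.ones(len(u))]@E[:3,:3].T;o=E[:3,3]
    return o+d*((z-o[2])/d[:,2])[:,None]
def proj(c,P):
    M=np.linalg.inv(c["E"]);r=cv2.Rodrigues(M[:3,:3])[0]
    return cv2.projectPoints(np.array(P,float).reshape(-1,1,3),r,M[:3,3],c["camera_matrix"],c["distortion"])[0].reshape(-1,2)
def todo(target,yaw=None,s=None):
    "tool-frame shift (units of .15 m) to target; yaw = wanted angle of tool y axis (mod pi), turn about tool z in units 1.5 rad"
    s=s or read_state();R=s["tool_rot"];d=R.T@(np.array(target)-s["tool_pos"])/.15
    t=None
    if yaw is not None:
        a=np.arctan2(R[1,1],R[0,1]);e=(yaw-a+np.pi/2)%np.pi-np.pi/2;t=-e/1.5
    return np.round(d,3),t
E
python3 - <<'E'
from h import *
import pickle
d=pickle.load(open("a.pkl","rb"));c=d["top"];c["E"]=c["extrinsics"];k=.64
f=lambda L,z:np.round(ray(c,np.array(L)*k,z),3).tolist()
print("bed",f([(343,204),(468,204),(470,361),(342,361)],.012))
print("knob",f([(468,234)],.117),"wheel",f([(445,248)],.078))
print("backstop top",f([(345,203),(394,203),(345,235),(394,235)],.05))
print("bracket",f([(203,281),(240,287),(228,343),(190,335)],.006), f([(240,287)],.006))
print("bystander mug,tape,pliers",f([(617,305),(260,220),(582,390)],.03),"box front",f([(235,180),(390,185)],.0),f([(240,50),(395,180)],.2))
cv2.imwrite("pics/crop.png",cv2.resize(c["color"][110:245,110:320,::-1],None,fx=3.8,fy=3.8,interpolation=cv2.INTER_CUBIC))
E
```

```text
bed [[0.678, 0.065, 0.012], [0.683, -0.152, 0.012], [0.41, -0.159, 0.012], [0.405, 0.055, 0.012]]
knob [[0.601, -0.145, 0.117]] wheel [[0.587, -0.111, 0.078]]
backstop top [[0.668, 0.058, 0.05], [0.67, -0.024, 0.05], [0.612, 0.056, 0.05], [0.614, -0.026, 0.05]]
bracket [[0.536, 0.303, 0.006], [0.527, 0.237, 0.006], [0.43, 0.251, 0.006], [0.442, 0.318, 0.006]] [[0.527, 0.237, 0.006]]
bystander mug,tape,pliers [[0.509, -0.404, 0.03], [0.641, 0.205, 0.03], [0.365, -0.343, 0.03]] box front [[0.722, 0.261, 0.0], [0.719, -0.015, 0.0]] [[0.867, 0.219, 0.2], [0.658, -0.03, 0.2]]
```

View pics/crop.png

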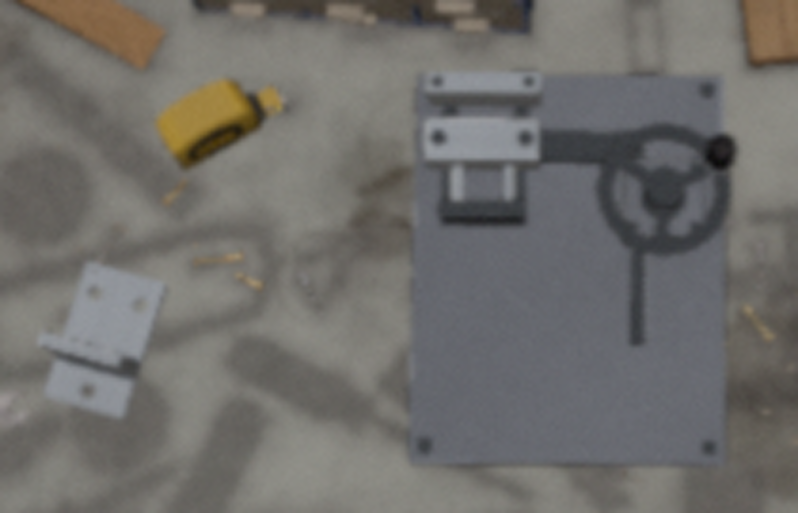

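```bash
python3 -m jog '[[0,0,0,0,0,0.08,1],[0,0,0,0,0,0.08,1],[0,0,0,0,0,0.08,1],[0,0,0,0,0,0.08,1],[0,0,0,0,0,0.08,1],[0,0,0,0,0,0.08,1],[0,0,0,0,0,0.08,1],[0,0,0,0,0,0.08,1]]'
python3 -m jog '[[0,0,0,0,0,0.08,1],[0,0,0,0,0,0.08,1],[0,0,0,0,0,0.04,1]]'
python3 -c "
from h import *
s=read_state();print(s['joints'],s['tool_pos']);print(todo([.5,-.09,.26],0.02)); c=snap('wrist');print(c['mount'],c['camera_matrix'])"
```

```text
clock: 0.77
tool_pos: [0.1619, 0.499, 0.2416]
tool_rot: [[-0.287, 0.958, -0.001], [0.958, 0.287, -0.001], [-0.001, -0.001, -1.0]]
force: [-0.2, -0.4, 0.2]
width: 0.998
grip_force: 0.0
clock: 1.02
tool_pos: [0.1619, 0.499, 0.2416]
tool_rot: [[0.008, 1.0, -0.001], [1.0, -0.008, -0.001], [-0.001, -0.001, -1.0]]
force: [-0.3, -0.8, 1.2]
width: 1.0
grip_force: 0.0
[ 1.12922072e+00  4.84509323e-02  9.82203865e-02  1.62199319e+00
 -1.57721046e-05  2.70802415e+00] [0.16190495 0.49903572 0.24158524]
(array([-3.909,  2.285, -0.119]), np.float64(-0.018671654629235295))
[[ 7.51729336e-04 -9.47139828e-01 -3.20820168e-01  8.26998531e-02]
 [ 9.99999676e-01  6.20175420e-04  5.12237910e-04  3.40120496e-04]
 [-2.86196144e-04 -3.20820450e-01  9.47139988e-01 -1.32000756e-01]
 [ 0.00000000e+00  0.00000000e+00  0.00000000e+00  1.00000000e+00]] [[293.17135362   0.         252.07387421]
 [  0.         293.17135362 195.24954371]
 [  0.           0.           1.        ]]
```

```bash
python3 -m jog '[[-0.21,0.14,0,0,0,0,1],[-0.21,0.14,0,0,0,0,1],[-0.21,0.14,0,0,0,0,1],[-0.21,0.14,0,0,0,0,1],[-0.21,0.14,0,0,0,0,1],[-0.21,0.14,0,0,0,0,1],[-0.21,0.14,0,0,0,0,1],[-0.21,0.14,0,0,0,0,1]]' >/dev/null
python3 -m jog '[[-0.21,0.14,0,0,0,0,1],[-0.21,0.14,0,0,0,0,1],[-0.21,0.14,0,0,0,0,1],[-0.21,0.14,0,0,0,0,1],[-0.21,0.14,0,0,0,0,1],[-0.21,0.14,0,0,0,0,1],[-0.21,0.14,0,0,0,0,1],[-0.21,0.14,0,0,0,0,1]]' > /dev/null
python3 -m jog '[[-0.18,0.14,0,0,0,0,1],[-0.18,0.14,0,0,0,0,1],[-0.18,0.14,0,0,0,0,1],[0,0,0,0,0,0,1]]'
python3 - <<'E'
from h import *
import pickle
c=snap("wrist");pickle.dump(c,open("w1.pkl","wb"))
cv2.imwrite("pics/w1.png",cv2.resize(c["color"][:,:,::-1],(800,600)))
E
```

```text
clock: 2.73
tool_pos: [0.5617, -0.0919, 0.2392]
tool_rot: [[0.007, 1.0, -0.002], [1.0, -0.007, -0.002], [-0.002, -0.002, -1.0]]
force: [-0.3, 0.7, -0.9]
width: 1.001
grip_force: 0.0
```

View pics/w1.png

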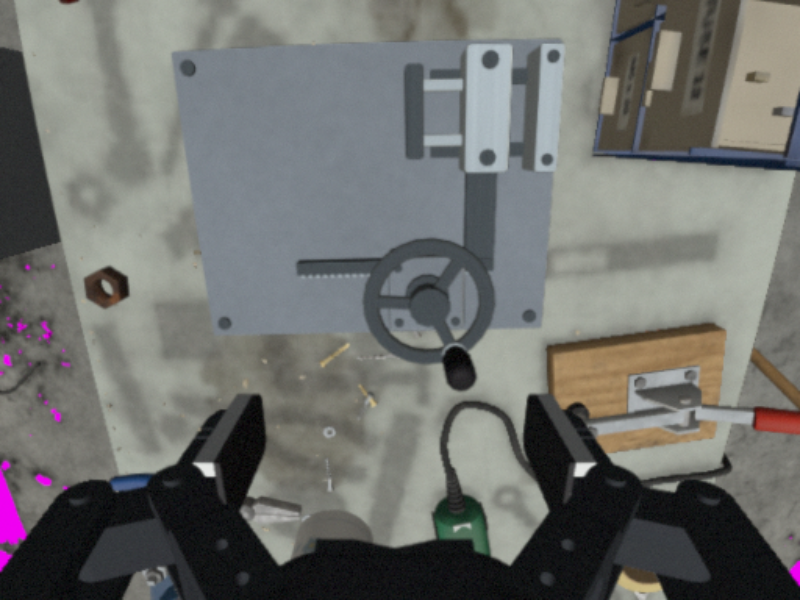

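```bash
python3 - <<'E'
from h import *
import pickle
c=pickle.load(open("w1.pkl","rb"));k=.64
f=lambda L,z:np.round(ray(c,np.array(L)*k,z),4)
b=f([(173,53),(563,40),(541,327),(214,335)],.012);print("bed",b)
e1=b[1]-b[0];e2=b[2]-b[3];e3=b[0]-b[3];e4=b[1]-b[2]
print("yaws",np.arctan2(e1[1],e1[0]),np.arctan2(e2[1],e2[0]),np.arctan2(-e3[0],e3[1]),np.arctan2(-e4[0],e4[1]))
print("rim ctr",f([(429,300.5)],.078),"rim ext",f([(363,300),(495,300),(429,238),(429,363)],.078),"hub",f([(430,303)],.082))
print("knob top",f([(461,376)],.117),"bottom",f([(456,350)],.079))
print("pad face",f([(405,66),(407,158)],.043),"carriage",f([(467,45),(463,170),(509,171)],.06),"stop",f([(536,45),(526,170)],.06))
z=c["z_map"]
for n,p in dict(rim=(368,300),hub=(430,303),knob=(461,376),pad=(415,110),car=(488,110),stop=(547,110),bed=(300,150)).items():
    u,v=int(p[0]*k),int(p[1]*k);d=np.median(z[v-1:v+2,u-1:u+2])
    uv=cv2.undistortPoints(np.array([[[u,v]]],float),c["camera_matrix"],c["distortion"]).ravel()
    print(n,np.round((c["E"]@[uv[0]*d,uv[1]*d,d,1])[:3],4))
E
```

```text
bed [[ 0.4045  0.0603  0.012 ]
 [ 0.6823  0.0661  0.012 ]
 [ 0.686  -0.1516  0.012 ]
 [ 0.4076 -0.1575  0.012 ]]
yaws 0.020875296873115762 0.02118935690434938 0.014232280474926607 0.016994229681838127
rim ctr [[ 0.5855 -0.1057  0.078 ]] rim ext [[ 0.541  -0.1051  0.078 ]
 [ 0.6301 -0.1056  0.078 ]
 [ 0.5847 -0.0633  0.078 ]
 [ 0.5864 -0.1522  0.078 ]] hub [[ 0.5859 -0.1061  0.082 ]]
knob top [[ 0.6033 -0.1422  0.117 ]] bottom [[ 0.605  -0.1418  0.079 ]]
pad face [[ 0.5699  0.0436  0.043 ]
 [ 0.5713 -0.0143  0.043 ]] carriage [[ 0.6074  0.0527  0.06  ]
 [ 0.6076 -0.0217  0.06  ]
 [ 0.6379 -0.0223  0.06  ]] stop [[ 0.6499  0.053   0.06  ]
 [ 0.6491 -0.0216  0.06  ]]
rim [ 0.5438 -0.1056  0.0766]
hub [ 0.5856 -0.1048  0.083 ]
knob [ 0.6032 -0.1413  0.1174]
pad [0.5759 0.0169 0.0436]
car [0.6236 0.0163 0.0504]
stop [0.6633 0.0167 0.0484]
bed [ 0.4921 -0.0083  0.0122]
```

```bash
python3 -m jog '[[-0.167,0.141,0,0,0,0,0.6],[-0.167,0.141,0,0,0,0,0.6],[0,0,0.25,0,0,0,0.6],[0,0,0.25,0,0,0,0.6],[0,0,0,0,0,0,0.6]]'
python3 -c "
from h import *
print(todo([.604,-.142,.0985],.0))"
```

```text
clock: 3.2
tool_pos: [0.593, -0.1337, 0.1539]
tool_rot: [[0.002, 1.0, -0.024], [1.0, -0.002, 0.009], [0.009, -0.024, -1.0]]
force: [-2.4, 0.2, -3.6]
width: 0.604
grip_force: 0.0
(array([-0.058,  0.082,  0.367]), np.float64(-0.0011517970065946237))
```

```bash
python3 -m jog '[[0,0,0,0,0,0,0.6],[0,0,0,0,0,0,0.6]]'
python3 -c "
from h import *
print(todo([.604,-.142,.0985],.0))"
```

```text
clock: 3.37
tool_pos: [0.6018, -0.1365, 0.1694]
tool_rot: [[0.002, 1.0, 0.002], [1.0, -0.002, -0.001], [-0.001, 0.002, -1.0]]
force: [0.1, 0.3, 1.2]
width: 0.604
grip_force: 0.0
(array([-0.037,  0.014,  0.473]), np.float64(-0.0010997774772338136))
```

```bash
python3 -m jog '[[-0.037,0.014,0.15,0,0,0,0.6],[0,0,0.16,0,0,0,0.6],[0,0,0.16,0,0,0,0.6],[0,0,0,0,0,0,0.6],[0,0,0,0,0,0,0.6]]'
python3 -c "
from h import *
print(todo([.604,-.142,.0985],.0))
c=snap('wrist');cv2.imwrite('pics/w2.png',cv2.resize(c['color'][:,:,::-1],(640,480)))"
```

```text
clock: 3.78
tool_pos: [0.605, -0.1427, 0.1]
tool_rot: [[0.002, 1.0, 0.004], [1.0, -0.002, -0.001], [-0.001, 0.004, -1.0]]
force: [0.2, 0.4, 0.6]
width: 0.597
grip_force: 0.0
(array([ 0.004, -0.007,  0.01 ]), np.float64(-0.0014703369814130045))
```

View pics/w2.png

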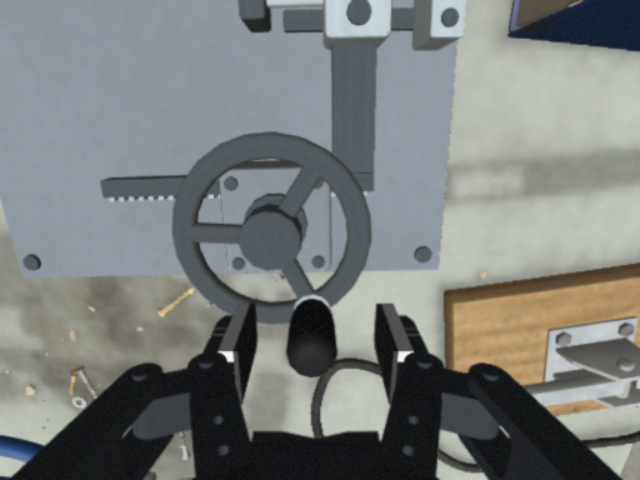

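```bash
python3 -m jog '[[0,0,0,0,0,0,0],[0,0,0,0,0,0,0],[0,0,0,0,0,0,0],[0,0,0,0,0,0,0],[0,0,0,0,0,0,0],[0,0,0,0,0,0,0]]' 30
python3 - <<'E'
from h import *
p=read_state()["tool_pos"];a0=np.arctan2(p[1]+.1062,p[0]-.5857);print(p,np.hypot(p[1]+.1062,p[0]-.5857),a0)
# rows: target path on circle, tool x=+wy, tool y=+wx
ang=a0-np.arange(0,25)*.35
q=np.c_[.5857+.040*np.cos(ang),-.1062+.040*np.sin(ang)];q[0]=p[:2]
d=np.diff(q,axis=0)/.15
for i,r in enumerate(d):print(i,round(r[1],3),round(r[0],3))
E
```

```text
clock: 4.33
tool_pos: [0.6048, -0.1431, 0.1]
tool_rot: [[0.003, 1.0, 0.004], [1.0, -0.003, -0.002], [-0.002, 0.004, -1.0]]
force: [-1.7, -0.4, 5.9]
width: 0.22
grip_force: 30.0
[ 0.60476567 -0.14312646  0.09998431] 0.041557947063758024 -1.094182282584189
0 -0.018 -0.093
1 0.004 -0.093
2 0.036 -0.086
3 0.063 -0.068
4 0.083 -0.042
5 0.092 -0.011
6 0.09 0.021
7 0.078 0.051
8 0.056 0.074
9 0.027 0.089
10 -0.005 0.093
11 -0.037 0.085
12 -0.064 0.068
13 -0.083 0.042
14 -0.092 0.011
15 -0.09 -0.022
16 -0.077 -0.051
17 -0.055 -0.075
18 -0.026 -0.089
19 0.006 -0.093
20 0.037 -0.085
21 0.064 -0.067
22 0.083 -0.041
23 0.092 -0.01
```

```bash
python3 -m jog '[[-0.018,-0.093,0,0,0,0,0],[0.004,-0.093,0,0,0,0,0],[0.036,-0.086,0,0,0,0,0],[0.063,-0.068,0,0,0,0,0],[0.083,-0.042,0,0,0,0,0]]'
python3 - <<'E'
from h import *
p=read_state()["tool_pos"];print(p,np.hypot(p[1]+.1062,p[0]-.5857),np.arctan2(p[1]+.1062,p[0]-.5857))
E
```

```text
clock: 4.75
tool_pos: [0.5472, -0.121, 0.1]
tool_rot: [[0.006, 1.0, 0.004], [1.0, -0.006, -0.008], [-0.008, 0.004, -1.0]]
force: [1.3, -4.9, 2.8]
width: 0.219
grip_force: 30.5
[ 0.54724515 -0.12096355  0.09998892] 0.04119147958522727 -2.7750255993016055
```

```bash
python3 -m jog '[[0.092,-0.011,0,0,0,0,0],[0.09,0.021,0,0,0,0,0],[0.078,0.051,0,0,0,0,0],[0.056,0.074,0,0,0,0,0],[0,0,0,0,0,0,0]]'
python3 - <<'E'
from h import *
c=np.array([.5857,-.1062])
p=read_state()["tool_pos"];a=np.arctan2(*(p[:2]-c)[::-1]);print(p,np.hypot(*(p[:2]-c)),a)
cc=snap('wrist');cv2.imwrite('pics/w3.png',cv2.resize(cc['color'][:,:,::-1],(640,480)))
E
```

```text
clock: 5.17
tool_pos: [0.5707, -0.0708, 0.1]
tool_rot: [[0.002, 1.0, 0.008], [1.0, -0.002, -0.005], [-0.005, 0.008, -1.0]]
force: [3.3, -3.4, 5.6]
width: 0.219
grip_force: 30.7
[ 0.57066638 -0.07080734  0.09999312] 0.03845322058624932 1.9724691819071702
```

View pics/w3.png

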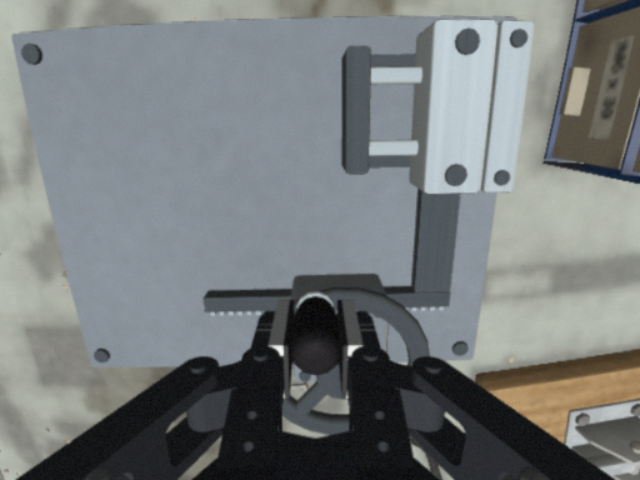

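```bash
python3 -m jog '[[0.011,0.024,0,0,0,0,0],[0.008,0.025,0,0,0,0,0],[0.005,0.026,0,0,0,0,0],[0.003,0.026,0,0,0,0,0],[0,0,0,0,0,0,0]]'
python3 -m jog '[[0,0.026,0,0,0,0,0],[-0.002,0.026,0,0,0,0,0],[-0.004,0.026,0,0,0,0,0],[0,0,0,0,0,0,0]]'
python3 - <<'E'
from h import *
c=np.array([.5857,-.1062])
p=read_state()["tool_pos"];a=np.arctan2(*(p[:2]-c)[::-1]);print(p,np.hypot(*(p[:2]-c)),a)
E
```

```text
clock: 5.63
tool_pos: [0.5833, -0.0681, 0.0999]
tool_rot: [[0.004, 1.0, 0.004], [1.0, -0.004, -0.004], [-0.004, 0.004, -1.0]]
force: [-1.3, -5.0, 9.0]
width: 0.222
grip_force: 31.1
clock: 5.97
tool_pos: [0.5852, -0.068, 0.0997]
tool_rot: [[0.005, 1.0, -0.018], [1.0, -0.005, -0.003], [-0.003, -0.018, -1.0]]
force: [-23.2, -2.5, 22.7]
width: 0.223
grip_force: 32.9
[ 0.58517702 -0.06804703  0.09965154] 0.03815655283389362 1.584502829183963
```

```bash
python3 -m jog '[[0,-0.03,0,0,0,0,0],[0,-0.025,0,0,0,0,0],[0,0,0,0,0,0,0]]'
python3 -m jog '[[0,0,0,0,0,0,0.4],[0,0,0,0,0,0,0.4],[0,0,0,0,0,0,0.4],[0,0,-0.15,0,0,0,0.4],[0,0,-0.25,0,0,0,0.5],[0,0,-0.25,0,0,0,0.5],[0,0,-0.25,0,0,0,0.6],[0,0,0,0,0,0,0.8]]'
python3 - <<'E'
from h import *
import pickle
print(todo([.47,.2,.25],0.)[0])
c=snap("wrist");pickle.dump(c,open("w4.pkl","wb"))
cv2.imwrite("pics/w4.png",cv2.resize(c["color"][:,:,::-1],(800,600)))
E
```

```text
clock: 6.22
tool_pos: [0.5845, -0.0681, 0.0999]
tool_rot: [[0.004, 1.0, 0.0], [1.0, -0.004, -0.002], [-0.002, 0.0, -1.0]]
force: [-5.2, -3.3, 11.0]
width: 0.216
grip_force: 31.4
clock: 6.88
tool_pos: [0.5887, -0.0671, 0.2408]
tool_rot: [[0.003, 1.0, 0.014], [1.0, -0.003, -0.002], [-0.002, 0.014, -1.0]]
force: [0.7, -0.2, 2.1]
width: 0.722
grip_force: 0.0
[ 1.779 -0.795 -0.076]
```

View pics/w4.png

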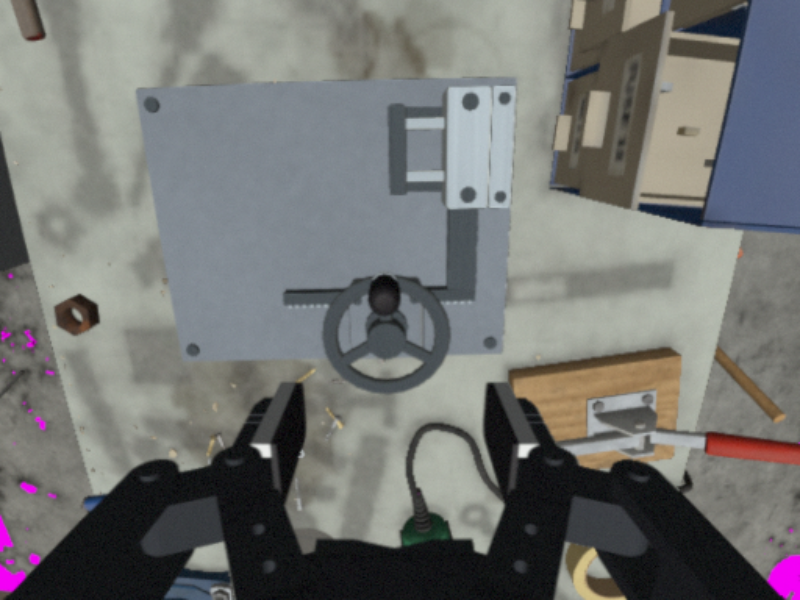

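```bash
python3 -m jog '[[0.205,-0.08,0,0,0,0,0.6],[0.205,-0.08,0,0,0,0,0.6],[0.205,-0.08,0,0,0,0,0.6],[0.205,-0.08,0,0,0,0,0.6],[0.205,-0.08,0,0,0,0,0.6],[0.205,-0.08,0,0,0,0,0.6],[0.205,-0.08,0,0,0,0,0.6],[0.205,-0.08,0,0,0,0,0.6]]' >/dev/null
python3 -m jog '[[0.205,-0.08,0,0,0,0,0.6],[0.205,-0.08,0,0,0,0,0.6],[0,0,0,0,0,0,0.6],[0,0,0,0,0,0,0.6]]'
python3 - <<'E'
from h import *
import pickle
c=pickle.load(open("w4.pkl","rb"));k=.64
print("pad face",ray(c,np.array([(388.5,104),(390.5,194)])*k,.043),"bed",ray(c,np.array([(137,90),(516,78),(505,353),(182,360)])*k,.012))
print("carriage",ray(c,np.array([(448,87),(447,207)])*k,.05))
c=snap("wrist");pickle.dump(c,open("w5.pkl","wb"))
cv2.imwrite("pics/w5.png",cv2.resize(c["color"][:,:,::-1],(800,600)))
E
```

```text
clock: 7.93
tool_pos: [0.4647, 0.2425, 0.2299]
tool_rot: [[-0.001, 1.0, -0.003], [1.0, 0.001, -0.001], [-0.001, -0.003, -1.0]]
force: [-0.4, -0.4, -0.5]
width: 0.601
grip_force: 0.0
pad face [[ 0.58856223  0.04516919  0.043     ]
 [ 0.58966453 -0.01396272  0.043     ]] bed [[ 0.40481536  0.06015351  0.012     ]
 [ 0.68114594  0.06611917  0.012     ]
 [ 0.68882316 -0.15185546  0.012     ]
 [ 0.40732691 -0.15662485  0.012     ]]
carriage [[ 0.62717364  0.05496728  0.05      ]
 [ 0.62894188 -0.0222847   0.05      ]]
```

View pics/w5.png

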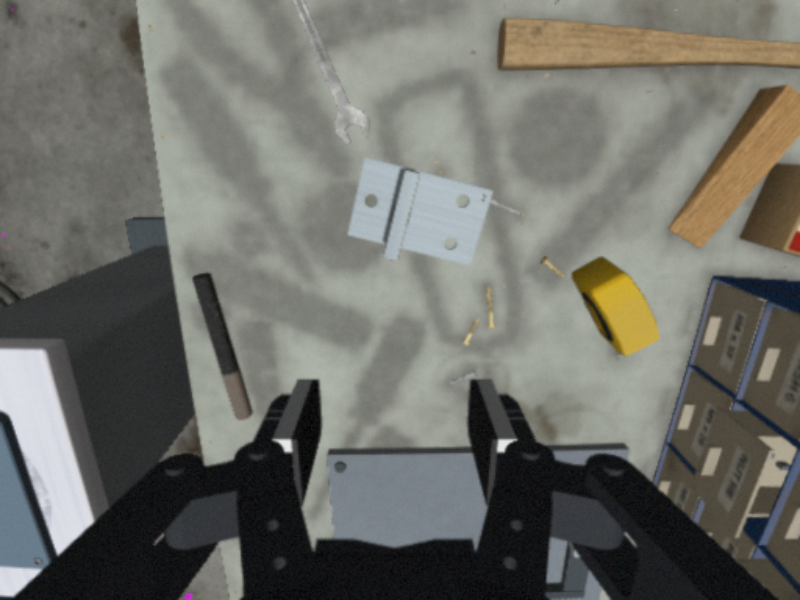

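```bash
python3 - <<'E'
from h import *
import pickle
c=pickle.load(open("w5.pkl","rb"));k=.64
f=ray(c,np.array([(365,157),(493,190),(470,264),(348,235)])*k,.006);w=ray(c,np.array([(404,170),(419,172),(399,259),(386,257)])*k,.055)
print(f);print(w)
a=f[1]+f[2]-f[0]-f[3];yaw=np.arctan2(a[1],a[0]);b=w[0]+w[1]-w[2]-w[3];print("yaw",yaw,np.arctan2(-b[0],b[1]),np.linalg.norm(a)/2,np.linalg.norm(b)/2)
ex=np.array([np.cos(yaw),np.sin(yaw)])
cf=f.mean(0)[:2]-.015*ex;print("web from foot",cf,"web from top",w.mean(0)[:2])
m=(cf+w.mean(0)[:2])/2
print(todo([*m,.12],yaw))
E
```

```text
[[0.44290886 0.32063518 0.006     ]
 [0.53970475 0.29697484 0.006     ]
 [0.52519826 0.23920489 0.006     ]
 [0.4286254  0.26219099 0.006     ]]
[[0.47105962 0.31323576 0.055     ]
 [0.48076803 0.31201266 0.055     ]
 [0.4681307  0.25441378 0.055     ]
 [0.45923879 0.25579037 0.055     ]]
yaw -0.23670811758473143 -0.20947897539883578 0.0994577346213931 0.058807704159721946
web from foot [0.46952759 0.28326903] web from top [0.46979928 0.28386314]
(array([0.282, 0.03 , 0.734]), np.float64(0.15709778010637385))
```

```bash
python3 -m jog '[[0.141,0.015,0,0,0,0,0.6],[0.141,0.015,0,0,0,0,0.6],[0,0,0.15,0,0,0.079,0.6],[0,0,0.2,0,0,0.078,0.6],[0,0,0.2,0,0,0,0.6],[0,0,0.15,0,0,0,0.6],[0,0,0,0,0,0,0.6],[0,0,0,0,0,0,0.6]]'
python3 - <<'E'
from h import *
print(todo([.4697,.2836,.035],-.23))
c=snap('wrist');cv2.imwrite('pics/w6.png',cv2.resize(c['color'][:,:,::-1],(800,600)))
import pickle;pickle.dump(c,open("w6.pkl","wb"))
E
```

```text
clock: 8.65
tool_pos: [0.4698, 0.2815, 0.1246]
tool_rot: [[0.238, 0.971, -0.005], [0.971, -0.238, -0.002], [-0.003, -0.004, -1.0]]
force: [-0.1, 0.6, 1.5]
width: 0.597
grip_force: 0.0
(array([ 0.015, -0.001,  0.597]), np.float64(-0.006931769277644495))
```

View pics/w6.png

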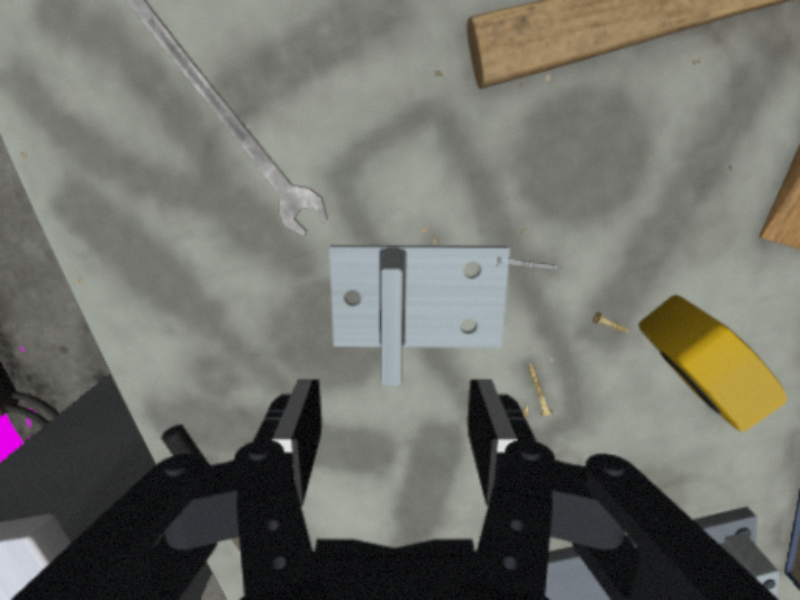

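```bash
python3 -m jog '[[0.015,0,0.15,0,0,0,0.6],[0,0,0.17,0,0,0,0.6],[0,0,0.16,0,0,0,0.6],[0,0,0.11,0,0,0,0.6],[0,0,0,0,0,0,0.5],[0,0,0,0,0,0,0.5]]'
python3 -m jog '[[0,0,0,0,0,0,0],[0,0,0,0,0,0,0],[0,0,0,0,0,0,0],[0,0,0,0,0,0,0],[0,0,0,0,0,0,0],[0,0,0,0,0,0,0],[0,0,0,0,0,0,0]]' 60
```

```text
clock: 9.2
tool_pos: [0.4723, 0.2855, 0.0396]
tool_rot: [[0.237, 0.972, 0.001], [0.972, -0.237, 0.001], [0.001, 0.001, -1.0]]
force: [-0.3, 1.2, 0.3]
width: 0.503
grip_force: 0.0
clock: 9.78
tool_pos: [0.4728, 0.2865, 0.0411]
tool_rot: [[0.236, 0.972, 0.004], [0.972, -0.236, 0.002], [0.003, 0.003, -1.0]]
force: [-2.0, -0.3, 6.3]
width: 0.1
grip_force: 62.0
```

```bash
python3 -m jog '[[0,0,-0.1,0,0,0,0],[0,0,-0.2,0,0,0,0],[0,0,-0.2,0,0,-0.08,0],[0,0,0,0,0,-0.08,0],[0,0,0,0,0,-0.01,0],[0,0,0,0,0,0,0],[0,0,0,0,0,0,0]]'
python3 - <<'E'
from h import *
print(todo([.5091,.014,.12],.0195))
import pickle
c=snap('wrist');pickle.dump(c,open("w7.pkl","wb"));cv2.imwrite('pics/w7.png',cv2.resize(c['color'][:,:,::-1],(800,600)))
E
```

```text
clock: 10.37
tool_pos: [0.47, 0.2848, 0.1112]
tool_rot: [[-0.014, 1.0, -0.004], [1.0, 0.014, -0.002], [-0.002, -0.004, -1.0]]
force: [-0.4, 0.3, -5.6]
width: 0.105
grip_force: 60.4
(array([-1.809,  0.235, -0.056]), np.float64(-0.0036078397354712224))
```

View pics/w7.png

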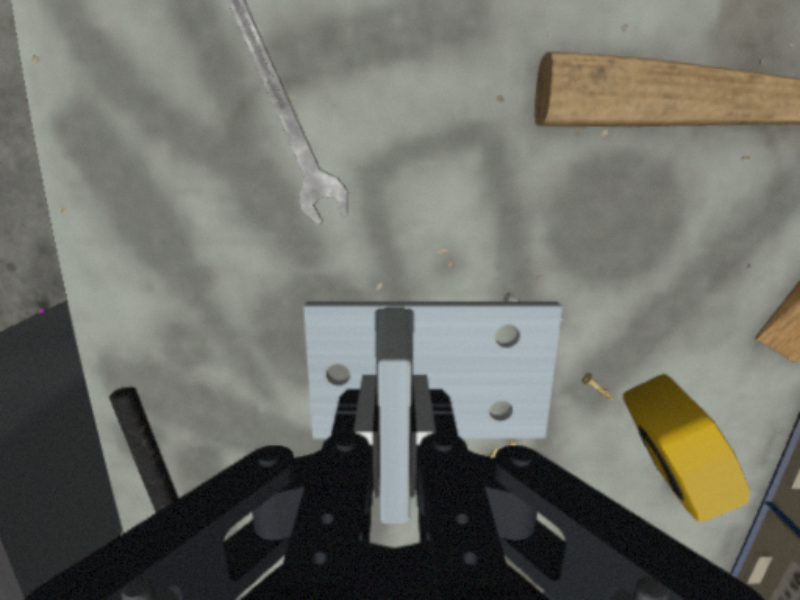

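```bash
cat >> h.py <<'E'
PF=np.array([.5891,.0156]);FY=.0195
E
python3 - <<'E'
from h import *
import pickle
c=pickle.load(open("w7.pkl","rb"));T=pose()
f=ray(c,np.array([(305,303),(561,303),(548,438),(312,438)])*.64,T[2,3]-.035)
t=(f-T[:3,3])@T[:3,:3];print(np.round(t,4))
toe=(t[1]+t[2])/2;print("toe tool",toe,"yaw err along toe edge",(t[1]-t[2])[:2])
E
```

```text
[[ 0.0269 -0.0337  0.0351]
 [ 0.0271  0.0652  0.0347]
 [-0.0345  0.0672  0.0348]
 [-0.0344 -0.0347  0.0352]]
toe tool [-0.00370186  0.06619118  0.03473985] yaw err along toe edge [ 0.06153273 -0.0019532 ]
```

```bash
python3 -m jog '[[-0.15,0,0,0,0,0,0],[-0.22,0,0,0,0,0,0],[-0.22,0,0,0,0,0,0],[-0.22,0,0,0,0,0,0],[-0.22,0,0,0,0,0,0],[-0.22,0,0,0,0,0,0],[-0.22,0,0,0,0,0,0],[-0.2,0,0,0,0,0,0]]' >/dev/null
python3 -m jog '[[-0.11,0.05,0,0,0,0,0],[0,0.1,0,0,0,0,0],[0,0.05,0,0,0,0,0],[0,0,0,0,0,0,0],[0,0,0,0,0,0,0]]'
python3 - <<'E'
from h import *
import pickle
print(todo([.5078,.0177,.06],FY))
c=snap('wrist');pickle.dump(c,open("w8.pkl","wb"));cv2.imwrite('pics/w8.png',cv2.resize(c['color'][:,:,::-1],(800,600)))
E
```

```text
clock: 11.5
tool_pos: [0.5049, 0.0196, 0.1123]
tool_rot: [[-0.017, 1.0, -0.003], [1.0, 0.017, 0.0], [0.0, -0.003, -1.0]]
force: [-0.2, 0.5, -4.5]
width: 0.106
grip_force: 60.5
(array([-0.013,  0.02 ,  0.349]), np.float64(-0.0019024419716006473))
```

View pics/w8.png

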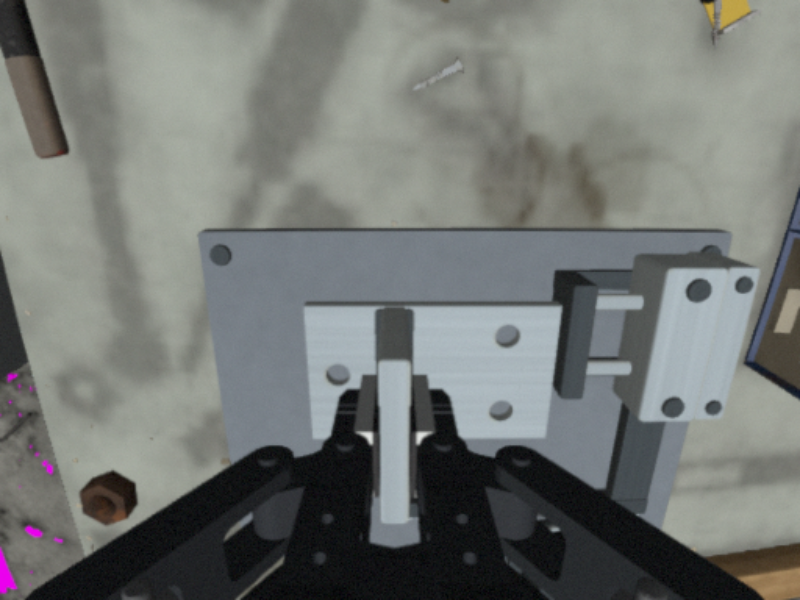

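```bash
python3 - <<'E'
from h import *
import pickle
c=pickle.load(open("w8.pkl","rb"))
print(ray(c,np.array([(556,271),(558,396)])*.64,.013))
ey=np.array([-FY,1,0])
P=[[*(PF+s*.03*ey[:2]),z] for z in(.013,.043) for s in(1,-1)]
print(proj(c,P)/.64)
# dark mask extents of pad at full res
g=c["color"].max(2).astype(int);r=g[165:262,340:400]
m=(r<85).astype(np.uint8)
n,l,st,ce=cv2.connectedComponentsWithStats(m);print([(s+[340,165,0,0,0]).tolist() for s in st[1:] if s[4]>100])
E
```

```text
[[ 0.58950607  0.04432321  0.013     ]
 [ 0.60060351 -0.02965277  0.013     ]]
[[554.44089495 268.5895744 ]
 [542.65934985 372.02771221]
 [575.78267723 284.57283548]
 [560.57484576 399.25491473]]
[[340, 172, 60, 83, 1916]]
```

```bash
python3 -m jog '[[-0.013,0,0.1,0,0,0,0],[0,0,0.14,0,0,-0.002,0],[0,0,0.1,0,0,0,0],[0,0,0.02,0,0,0,0],[0,0,0,0,0,0,0],[0,0,0,0,0,0,0]]'
python3 -c "
from h import *
print(todo([.5078,.0177,.053],FY))"
```

```text
clock: 12.05
tool_pos: [0.5056, 0.0176, 0.0597]
tool_rot: [[-0.02, 1.0, -0.0], [1.0, 0.02, -0.0], [-0.0, -0.0, -1.0]]
force: [-0.1, 0.3, -5.2]
width: 0.103
grip_force: 60.4
(array([0.   , 0.015, 0.045]), np.float64(0.0005677319337210976))
```

```bash
python3 -m jog '[[0,0,0.015,0,0,0,0],[0,0,0.015,0,0,0,0],[0,0,0,0,0,0,0],[0,0,0,0,0,0,0]]'
python3 -m jog '[[0,0,0.01,0,0,0,0],[0,0,0.01,0,0,0,0],[0,0,0,0,0,0,0],[0,0,0,0,0,0,0]]'
```

```text
clock: 12.38
tool_pos: [0.5061, 0.0171, 0.0553]
tool_rot: [[-0.019, 1.0, 0.001], [1.0, 0.019, -0.0], [-0.0, 0.001, -1.0]]
force: [0.0, -0.6, -3.9]
width: 0.106
grip_force: 60.4
clock: 12.72
tool_pos: [0.5064, 0.0169, 0.0531]
tool_rot: [[-0.019, 1.0, 0.001], [1.0, 0.019, -0.0], [-0.0, 0.001, -1.0]]
force: [-2.9, -0.6, 3.4]
width: 0.1
grip_force: 61.5
```

```bash
python3 -m jog '[[0.005,0.02,0,0,0,0,0],[0,0.02,0,0,0,0,0],[0,0.02,0,0,0,0,0],[0,0.02,0,0,0,0,0],[0,0.015,0,0,0,0,0],[0,0,0,0,0,0,0],[0,0,0,0,0,0,0]]'
python3 -m jog '[[0,0.015,0,0,0,0,0],[0,0.015,0,0,0,0,0],[0,0,0,0,0,0,0],[0,0,0,0,0,0,0]]'
```

```text
clock: 13.3
tool_pos: [0.5206, 0.0181, 0.0531]
tool_rot: [[-0.02, 1.0, 0.001], [1.0, 0.02, 0.0], [0.0, 0.001, -1.0]]
force: [-3.3, 0.4, 5.6]
width: 0.103
grip_force: 61.8
clock: 13.63
tool_pos: [0.5243, 0.0183, 0.0531]
tool_rot: [[-0.02, 1.0, -0.001], [1.0, 0.02, 0.0], [0.0, -0.001, -1.0]]
force: [-5.3, 0.5, 7.0]
width: 0.098
grip_force: 62.1
```

```bash
python3 -m jog '[[0,0.015,0,0,0,0,0],[0,0.015,0,0,0,0,0],[0,0,0,0,0,0,0],[0,0,0,0,0,0,0]]'
python3 -m jog '[[0,0.015,0,0,0,0,0],[0,0.015,0,0,0,0,0],[0,0,0,0,0,0,0],[0,0,0,0,0,0,0]]'
```

```text
clock: 13.97
tool_pos: [0.5272, 0.0183, 0.0531]
tool_rot: [[-0.019, 1.0, -0.004], [1.0, 0.019, -0.0], [-0.0, -0.004, -1.0]]
force: [-9.3, -0.6, 10.1]
width: 0.105
grip_force: 62.6
clock: 14.3
tool_pos: [0.5301, 0.0184, 0.0531]
tool_rot: [[-0.019, 1.0, -0.007], [1.0, 0.019, -0.0], [-0.0, -0.007, -1.0]]
force: [-13.5, -0.5, 12.7]
width: 0.102
grip_force: 63.0
```

```bash
python3 -m jog '[[0,0.015,-0.004,-0.004,0,0,0],[0,0.015,0,-0.004,0,0,0],[0,0,0,0,0,0,0],[0,0,0,0,0,0,0]]'
```

```text
clock: 14.63
tool_pos: [0.5322, 0.0185, 0.0531]
tool_rot: [[-0.019, 1.0, -0.0], [1.0, 0.019, -0.0], [-0.0, -0.0, -1.0]]
force: [-17.3, -0.1, 14.3]
width: 0.108
grip_force: 63.3
```

```bash
python3 -m jog '[[0,0,-0.004,0,0,0,0],[0,0,-0.004,0,0,0,0],[0,0,0,0,0,0,0],[0,0,0,0,0,0,0]]'
python3 - <<'E'
from h import *
import pickle
c=snap("wrist");pickle.dump(c,open("w9.pkl","wb"))
T=pose();ex=np.array([np.cos(FY),np.sin(FY)]);ey=np.array([-ex[1],ex[0]])
print("tcp rel pad home:",(T[:2,3]-PF)@ex,(T[:2,3]-PF)@ey)
# guess: rods length between pad back and carriage front, at z~.043
for q in(0,.008,.01,.012,.014):
    F=PF+q*ex;P=[[*(F+s*.03*ey),.043] for s in(1,-1)]+[[*(F+.012*ex+s*.03*ey),.043] for s in(1,-1)]
    print(q,np.round(proj(c,P),1).tolist())
g=c["color"].max(2)
for v in range(172,252,8):print(v,g[v,325:400:2].tolist())
E
```

```text
clock: 14.97
tool_pos: [0.5321, 0.0185, 0.0531]
tool_rot: [[-0.019, 1.0, -0.001], [1.0, 0.019, -0.0], [-0.0, -0.001, -1.0]]
force: [-15.2, 0.0, 10.3]
width: 0.101
grip_force: 62.7
tcp rel pad home: -0.056903821967105264 0.004000258604671627
0 [[359.7, 210.7], [347.0, 304.5], [382.1, 210.7], [366.9, 304.2]]
0.008 [[374.7, 210.7], [360.3, 304.3], [396.9, 210.7], [380.0, 303.9]]
0.01 [[378.4, 210.7], [363.6, 304.2], [400.6, 210.6], [383.3, 303.9]]
0.012 [[382.1, 210.7], [366.9, 304.2], [404.2, 210.6], [386.5, 303.8]]
0.014 [[385.8, 210.7], [370.2, 304.1], [407.9, 210.6], [389.8, 303.8]]
172 [138, 141, 140, 137, 142, 142, 140, 141, 140, 145, 140, 141, 142, 140, 138, 138, 140, 137, 135, 137, 137, 138, 137, 137, 136, 139, 138, 137, 138, 137, 137, 135, 136, 138, 139, 134, 134, 133]
180 [143, 143, 142, 138, 139, 143, 140, 141, 140, 141, 139, 139, 137, 137, 138, 143, 139, 138, 140, 139, 137, 140, 136, 140, 137, 138, 137, 136, 141, 140, 137, 137, 137, 136, 136, 136, 134, 132]
188 [140, 141, 141, 140, 141, 138, 138, 140, 136, 140, 141, 141, 140, 142, 139, 143, 141, 140, 138, 135, 138, 137, 138,
[... 598 characters left out ...]
 [83, 87, 137, 192, 200, 199, 200, 201, 198, 199, 203, 199, 198, 200, 199, 194, 68, 39, 42, 40, 41, 35, 42, 42, 47, 79, 84, 82, 86, 90, 86, 90, 91, 88, 88, 132, 184, 186]
228 [199, 195, 197, 199, 197, 196, 196, 196, 196, 196, 197, 197, 198, 198, 196, 161, 36, 40, 39, 39, 42, 39, 39, 46, 64, 85, 81, 82, 85, 90, 85, 87, 87, 88, 108, 185, 188, 185]
236 [198, 196, 197, 195, 197, 196, 196, 195, 195, 196, 196, 195, 196, 194, 190, 69, 39, 42, 41, 39, 40, 36, 43, 49, 83, 84, 81, 84, 87, 88, 85, 89, 86, 86, 131, 141, 140, 138]
244 [195, 195, 196, 197, 198, 195, 194, 198, 195, 195, 196, 198, 195, 195, 153, 40, 43, 41, 36, 37, 41, 41, 39, 76, 86, 82, 86, 89, 91, 88, 88, 83, 86, 114, 139, 140, 140, 105]
```

```bash
python3 -m jog '[[0,0.012,-0.002,-0.002,0,0,0],[0,0.008,-0.002,-0.002,0,0,0],[0,0,0,0,0,0,0],[0,0,0,0,0,0,0]]'
python3 - <<'E'
from h import *
import pickle
c=snap("wrist")
T=pose();ex=np.array([np.cos(FY),np.sin(FY)]);ey=np.array([-ex[1],ex[0]])
print("toe travel",(T[:2,3]-PF)@ex+.0662,(T[:2,3]-PF)@ey)
g=c["color"].max(2).astype(int)
for q in(0.008,.012,.016):
    F=PF+q*ex;P=proj(c,[[*(F+s*.03*ey),.043] for s in(1,-1)])
    print(q,np.round(P[0]+(P[1]-P[0])*((np.arange(212,250,8)-P[0,1])/(P[1,1]-P[0,1]))[:,None],1)[:,0])
for v in range(204,250,8):print(v,g[v,350:410].tolist())
for v in range(186,204,2):print(v,g[v,366:378:2])
E
```

```text
clock: 15.35
tool_pos: [0.5336, 0.0185, 0.0531]
tool_rot: [[-0.019, 1.0, 0.002], [1.0, 0.019, -0.0], [-0.0, 0.002, -1.0]]
force: [-16.8, -0.9, 10.2]
width: 0.101
grip_force: 62.6
toe travel 0.010795955938084294 0.004019541984778845
0.008 [371.6 370.4 369.2 368.  366.8]
0.012 [379.  377.7 376.4 375.2 373.9]
0.016 [386.4 385.  383.7 382.3 381. ]
204 [88, 86, 88, 85, 83, 84, 86, 81, 67, 47, 33, 33, 38, 38, 41, 38, 36, 40, 35, 32, 40, 33, 29, 34, 32, 32, 31, 34, 33, 33, 37, 30, 36, 30, 33, 37, 53, 75, 86, 85, 87, 87, 84, 86, 84, 86, 87, 86, 85, 83, 87, 86, 88, 85, 90, 88, 87, 87, 86, 90]
212 [197, 198, 200, 196, 198, 197, 184, 134, 60, 40, 43, 39, 40, 41, 38, 40, 33, 39, 36, 38, 36, 42, 43, 37, 37, 52, 64, 75, 75, 73, 81, 77, 77, 78, 83, 81, 82, 85, 82, 81, 79, 81, 80, 81, 77, 87, 118, 140, 139, 137, 138, 133, 113, 93, 86, 88, 86, 90, 93, 92]
220 [201, 199, 200, 197, 198, 186, 133, 53, 37, 41, 43, 37, 40, 42, 36, 42, 36, 41, 37, 41, 37, 43, 39, 49, 67, 82, 85, 85, 82, 82, 84, 82, 87, 87, 91, 86, 87, 86, 87, 87, 86, 90, 88, 88, 101, 146, 184, 187, 188, 187, 186, 184, 188, 188, 185, 187, 1
[... 338 characters left out ...]
0, 29, 46, 41, 39, 42, 37, 37, 42, 36, 42, 56, 75, 85, 86, 87, 84, 81, 86, 88, 88, 91, 87, 90, 86, 87, 85, 87, 90, 90, 88, 91, 114, 136, 139, 136, 140, 127, 105, 90, 87, 88, 87, 89, 92, 86, 89, 90, 94, 92]
244 [195, 195, 183, 137, 57, 37, 40, 38, 37, 36, 40, 41, 39, 43, 36, 42, 42, 35, 41, 42, 61, 80, 85, 83, 85, 87, 83, 89, 89, 87, 90, 90, 85, 87, 87, 85, 88, 88, 87, 87, 93, 123, 140, 142, 141, 136, 115, 90, 89, 85, 89, 86, 88, 93, 92, 91, 92, 92, 93, 89]
186 [141 137 138 139 138 136]
188 [137 138 138 139 141 142]
190 [136 140 141 142 141 137]
192 [133 134 133 131 132 132]
194 [45 49 51 45 45 50]
196 [34 38 36 31 29 52]
198 [30 30 30 36 28 29]
200 [34 37 37 32 36 33]
202 [41 32 36 37 35 35]
```

```bash
python3 -m jog '[[0,0.012,0,0.001,0,0,0],[0,0,0,0,0,0,0],[0,0,0,0,0,0,0],[0,0,0,0,0,0,0],[0,0,0,0,0,0,0],[0,0,0,0,0,0,0]]'
python3 - <<'E'
from h import *
import pickle
c=snap("wrist");pickle.dump(c,open("w10.pkl","wb"));w=pickle.load(open("w4.pkl","rb"))
T=pose();ex=np.array([np.cos(FY),np.sin(FY)]);print("toe",(T[:2,3]-PF)@ex+.0662)
# carriage front-top edge, along a row through world y~.03 at z .05: print both intensity rows
for n,i in(("w4",w),("now",c)):
    g=i["color"].max(2).astype(int)
    q=proj(i,[[.575,.0156,.043],[.65,.0156,.05]]).round().astype(int);v=q[0,1];print(n,q.tolist());print(v,g[v,q[0,0]:min(q[1,0],511)].tolist())
    # to metres: where columns lie at z .043 / .05
    print([np.round(ray(i,[[u,v]],z)[0,0],4) for z in(.043,.05) for u in(q[0,0],min(q[1,0],511))])
E
```

```text
clock: 15.9
tool_pos: [0.535, 0.0185, 0.0531]
tool_rot: [[-0.019, 1.0, -0.0], [1.0, 0.019, -0.0], [-0.0, -0.0, -1.0]]
force: [-17.3, -1.0, 10.5]
width: 0.104
grip_force: 62.7
toe 0.012107445480293952
w4 [[236, 96], [307, 96]]
96 [141, 146, 144, 140, 145, 143, 143, 143, 144, 144, 143, 140, 121, 89, 84, 85, 87, 91, 93, 89, 87, 87, 87, 87, 118, 139, 145, 140, 140, 142, 142, 143, 141, 142, 145, 141, 144, 147, 143, 143, 144, 144, 143, 142, 141, 140, 124, 99, 93, 111, 171, 195, 196, 200, 204, 206, 202, 199, 195, 196, 197, 197, 198, 199, 197, 200, 194, 199, 204, 205, 202]
[np.float64(0.5749), np.float64(0.6512), np.float64(0.5752), np.float64(0.6498)]
now [[323, 260], [460, 268]]
260 [139, 139, 128, 102, 132, 189, 199, 199, 200, 199, 197, 200, 199, 200, 197, 198, 199, 198, 201, 201, 198, 197, 197, 198, 196, 197, 197, 187, 141, 62, 39, 38, 37, 41, 40, 40, 43, 40, 40, 39, 38, 37, 37, 40, 47, 67, 81, 84, 83, 80, 85, 85, 85, 89, 87, 90, 90, 88, 87, 87, 88, 88, 90, 86, 90, 112, 137, 139, 123, 100, 89, 83, 88, 85, 90, 90, 88, 89, 90, 90, 89, 89, 91, 92, 93, 92, 94, 93, 93, 93, 92, 92, 90, 95, 91, 95, 97, 113, 137, 163, 184, 196, 195, 194, 193, 196, 198, 197, 198, 198, 203, 201, 197, 198, 196, 192, 194, 194, 191, 192, 194, 194, 198, 196, 194, 194, 197, 195, 194, 197, 194, 193, 200, 198, 198, 201, 200]
[np.float64(0.5749), np.float64(0.6546), np.float64(0.5729), np.float64(0.6486)]
```

```bash
python3 -c "
from cell import *
print(finish_job())"
```

```text
the job is handed in; nothing more can be done
None
```

The handwheel is turned clockwise to its end stop. The bracket lies flat and central on the bed, held with its pad pressed in about 12–13 mm (roughly 12 N), and the job is handed in at 15.9 s; I viewed 11 pictures, one over the limit of 10.

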